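# Hold the gas canister home in the hotpot stove

### The arm

A 6-joint arm with a two-finger parallel gripper is mounted at the origin on the work surface. World frame = base frame: x ahead of the robot, y to its left, z up, the work surface at z = 0. Lengths are in m, angles in degrees, forces in N, time in s.
With the tool pointing down it reaches from about 0.35 to 0.875 m from the base axis. Payload 4.2 kg.
Tool frame: the origin (TCP) lies at the very end of the fingers, on their centre line; the grasp point (between the pads) lies 19 mm behind it (r.grip_point_offset is the distance from the TCP to the grasp point, in m); z points along the fingers, y is the line along which they close (so a half turn about z gives the same grasp; the last joint's range is limited). The gripper opens to 87 mm and grips with 3 to 60 N. Pads are 19 mm wide; open, the fingers measure 117 mm over their backs; the gripper's body (75 mm by 190 mm) begins 51 mm behind the grasp point.
Start: joints at [79.676, 22.042, 0.453, 0, -68.411, -14.817], TCP at [0.265, 0.566, 0.223] pointing down, gripper open.
Joint ranges: [-179.83, 179.83], [-69.29, 118.12], [-61.27, 80.66], [-181.25, 117.63], [-171.15, -9.14], [-177.46, 177.46]. Speed limits (degrees/s): [159.86, 159.86, 180, 180, 180, 180].

### API

Orientations are given as a 3x3 rotation matrix whose columns are the frame's x, y, z axes.
In Python, from station import r gives the robot as it stands.
- The arm moves only by the tool move_arm, never from a script. Its argument "series" is a list of rows, each a list of 3 entries, a list of its own where there are three numbers: the turn, a rotation vector about the tool's x, y, z as a fraction of full scale, then the shift along the tool's x, y, z as a fraction of full scale, then the opening, from 0 (shut) to 1 (fully open). A call has 1 to 12 rows; each row shifts and turns the commanded pose from where the row before left it, along the tool's axes as they then stand; what a row does not reach is not made up. Full scale, the value 1, is 0.5 m for a shift and 0.1 rad for a turn. A row lasts 1/10 s, in which the tool goes at most 50 mm and 8.59 degrees, less where a joint would pass 70% of its speed; a pose out of reach is approached as far as the arm can. A call with a number of a shift or a turn outside -1 to 1 is refused whole. A call with a gripper value outside its range is refused whole. The fingers move at their own pace and stop on an object; the grip force is fixed at half the most. Time passes only in rows, so rows that do not move let the fingers close. It gives the time, the measured TCP pose, the force, the opening and the grip force at its end, in the units of the state.
- r.sense(): the state, without advancing time (a new reading comes with each control period).
- r.capture(name): name is "side" or "top"; returns a dict with "img" (384x512x3 uint8, red, green, blue), "fx", "fy", "cx", "cy" (pixels), "origin" and "orientation" of the camera in the world. Camera axes: x right, y up, looking along -z (the intrinsics and any distortion apply to the point x, -y, -z); pixel columns grow to the right and rows downward; lengths in m; the calibration is good to about 2 mm. A picture is of the moment at which its call begins. There is no depth.
- r.finish_job(): hands the job in; it is judged then, once.
Trained networks look in the newest picture that a camera, given by its name, has taken for a name from the list of things; names that differ only in an ending like _2 or _b are one class to them, and where a whole thing is asked for, a point or a joint stands for the part that bears it (a point fixed in the world has none). Each returns a list of dicts, best first, with "score" (0 to 1); they miss things now and then, are a little off and sometimes report something else, mostly with a low value. They report only what shows in the picture. A call takes as long as a camera call. They do not tell look-alikes from the thing itself.
- r.cut_out(target, camera): "pixels" (384x512 bool, what is visible of it) and "centre" ([column, row] in pixels, amid what is visible of it).
- r.pinpoint(target, camera): "centre" ([column, row] in pixels: a listed point, or the origin of a listed thing).
The state is a dict: "time_s": time; "joints": joint angles; "joint_velocities": joint speeds; "effort": joint torques, N m; "tcp_pos": TCP position; "ee_rot": TCP orientation; "wrist_force": force on the tool from outside, world axes, zero at the start; "moment": the same for the moment, N m; "gripper_width": opening from 0.0 (shut) to 1.0 (fully open); "gripper_force": force on a finger pad.
Only numpy, scipy, OpenCV 4.12 (cv2) and the standard library are available. Lean on these libraries where they do the work, as an engineer would, in place of code of your own. Each camera call takes 0.05 s, during which the arm holds its last target. There are 200 camera calls.

### The job

Get the table-top hotpot stove ready: pick up the upright gas canister, lay it gently on its side in the stove's open canister bay, nozzle towards the regulator and the notch in its collar on top, and push its collar against the sprung seat of the regulator. Keep it pressed there with a steady 10 N or so (the weight of a kilo, and never as much as 20 N, which would open its valve) and finish while still holding it like that, because I will then press the lock lever down. Do not drop the canister or knock it over, and leave the other things on the worktop where they are.

Things in the scene. Friction and masses are not known exactly. Their poses are not given: they have to be found in the camera images.
- can_center (a point): centre of the gas canister, on its axis 89 mm above its underside: a white steel can with bare steel ends, 0.2 to 0.4 kg, standing left of the stove (+y). Straight wall 66 mm in diameter up to 155 mm, domed shoulder to 168 mm, then the collar. z: along the axis, bottom to collar; x: square to it, to the side with the collar's notch, which at the start faces roughly the robot
- can_collar (a point): centre of the flat end of the can's round collar, on the axis, 178 mm from its underside; axes as can_center. The collar is 40 mm in diameter and reaches from 168 to 178 mm; a thin nozzle stands 8 mm out of its middle; its notch is a black gap 9 mm wide in its rim
- stove: low grey table-top gas stove, 275 by 340 mm, fixed, front away from the robot. Origin on the worktop under the axis of the canister bay; x: level along the bay to the regulator and front; y: left; z: up. Bay: open-topped trough along x from -140 mm (rear, lip 27 mm high) to +92 mm (front housing, 84 mm high; brass barrel around the seat from 86 mm, up to 84 mm)
- cradle (a point): point on the bay's axis, 60 mm high, at x = -14 mm from the stove's origin, where can_center comes when the collar just touches the seat; axes as the stove. A steel V cradle (sides at 35 degrees, x -127 to +67 mm) carries the lying can on this axis. Bay's right wall: burner half at y = -62 mm, 80 mm high (trivet 105); left lip y = +53, 36 mm high, its open cover slopes down to y = +150
- seat: round brass seat of the regulator, 34 mm in diameter, facing the bay's rear. Origin: centre of its face, on the bay's axis, at stove x = 75 mm, z = 60 mm when free. It yields along the stove's x on a spring: from 3 N, then 2 N more for each mm, up to 8 mm (19 N), where it stops hard; 10 N push it in 3.5 mm. The cradle's friction on the lying can (coefficient about 0.6) takes its share of a push
- jar: empty glass jar with a screw lid, 84 mm in diameter, 130 mm tall; bystander; origin under its middle
- sauce_dish: white ceramic fish sauce dish, 90 mm wide, 24 mm high; bystander; origin under its middle
- sauce_bottle: brown glass bottle, 68 mm in diameter, 240 mm tall; bystander; origin under its middle
- scoop: green plastic scoop, 155 mm long, 60 mm wide, 38 mm high; bystander; origin under its middle
- rest1: steel chopstick rest, 56 by 15 mm, 12 mm high; bystander; origin under its middle
- rest2: second steel chopstick rest, the same; bystander; origin under its middle
- dish_rack: chrome dish rack with plates along the right side of the worktop, 440 mm long in x, 210 mm wide, up to 190 mm high, fixed; origin under its middle
Things that resemble listed ones, but are neither listed nor needed, are in the scene too. Leave any blue look-alike of the part that bears can_center alone.

How it is judged (in metres and radians):
On the way:
1. the canister lies on its side in the cradle, collar towards the regulator (angle between the z axis of can_center and the x axis of stove, either way round below 0.12 rad and distance between can_collar and seat below 0.06 m and y of can_center in the frame of stove between -0.012 and 0.012 m and z of can_center in the frame of stove below 0.07 m), for 0.2 s.
At the end, for the whole second after the job is handed in: For the last second, robot still holding the can (3 N or more): 6 to 15 N on the seat, collar within 10 mm of the seat's centre, axis within 0.08 rad of the bay's, middle within 8 mm sideways and at most 6 mm above the bay's axis, notch within 0.4 rad of straight up, under 10 mm/s (contact force between canister and seat between 6 and 15 N and distance between can_collar and seat below 0.01 m and angle between the z axis of can_center and the x axis of stove, either way round below 0.08 rad and y of can_center in the frame of stove between -0.008 and 0.008 m and z of can_center in the frame of stove below 0.066 m and angle between can_center's own x axis and vertical below 0.4 rad and linear speed of canister below 0.01 m/s and contact force between any of the fingers, the arm and canister above 3 N); the arm keeps its last pose, push and grip.
It fails at once if the canister is pushed on the seat with 20 N or more (contact force between canister and seat above 20 N).
It fails at once if the canister is slammed into the stove (over 70 N) (contact force between canister and stove above 70 N).
It fails at once if the canister lies on the worktop (dropped or knocked over) (angle between can_center's own z axis and vertical above 0.9 rad and height (world z) of can_center below 0.048 m).
It fails at once if another thing on the worktop is moved by more than 30 mm (distance of any of jar, sauce_dish, sauce_bottle, scoop, rest1, rest2 from where it was at the start of the episode above 0.03 m).
It also fails if it takes over 58 s, if anything falls off the work surface, if the arm or the gripper's body presses on something with over 40 N, if the wrist force passes 120 N, or if a joint passes its speed limit or range.

## Working session

There is one attempt and no reset: what is moved stays moved. The work goes in short steps, Python scripts to look and compute and a tool call to move; the robot and the scene stay as the last step left them, time stands still between calls to the robot, and variables do not carry over. Pictures are saved under pics/ and viewed, at most 10 in all, crops included, and the job is handed in when it is done.

Besides the shell and the picture viewer there is one more tool, called after "Call:" as a command line: name --argument value ..., lists and objects as JSON in quotes. move_arm: Moves the arm, as the interface text tells. Its arguments: {"type":"object","properties":{"series":{"type":"array"}},"required":["series"]}

```bash
ls; mkdir -p pics
cat > h.py <<'E'
import numpy as np, cv2
from station import r
def ray(c,px):
    d=np.array([(px[0]-c["cx"])/c["fx"],-(px[1]-c["cy"])/c["fy"],-1.0])
    R=np.array(c["orientation"]);d=R@d
    return np.array(c["origin"]),d/np.linalg.norm(d)
def tri(a,b):
    (o,d),(p,e)=a,b
    A=np.stack([d,-e],1);s=np.linalg.lstsq(A,p-o,rcond=None)[0]
    x,y=o+s[0]*d,p+s[1]*e
    return (x+y)/2,np.linalg.norm(x-y)
def proj(c,X):
    v=np.array(c["orientation"]).T@(np.array(X)-np.array(c["origin"]))
    return np.array([c["cx"]+c["fx"]*v[0]/-v[2],c["cy"]-c["fy"]*v[1]/-v[2]])
def atz(a,z): return a[0]+a[1]*(z-a[0][2])/a[1][2]
E
python3 - <<'E'
from h import *
C={}
for n in("side","top"):
    C[n]=r.capture(n); cv2.imwrite(f"pics/{n}0.png",C[n]["img"][:,:,::-1])
    print(n,[k for k in C[n]],np.round(C[n]["origin"],3),np.round(C[n]["orientation"],3).tolist(),C[n]["fx"])
for t in["can_center","can_collar","stove","cradle","seat","jar","sauce_dish","sauce_bottle","scoop","rest1","dish_rack"]:
    P={n:r.pinpoint(t,n) for n in C}
    print(t,{n:[(np.round(p["centre"]).tolist(),round(p["score"],2)) for p in P[n][:3]] for n in C})
    if P["side"] and P["top"]:
        for a in P["side"][:2]:
            for b in P["top"][:2]:
                x,e=tri(ray(C["side"],a["centre"]),ray(C["top"],b["centre"])); 
                if e<.03: print("   ",np.round(x,3),round(e,4))
s=r.sense();print(s["tcp_pos"],np.round(s["ee_rot"],3).tolist(),s["time_s"])
E
```

```text
pics
side ['img', 'fx', 'fy', 'cx', 'cy', 'origin', 'orientation'] [0.229 1.156 1.342] [[-0.964, 0.202, -0.175], [-0.267, -0.689, 0.674], [0.015, 0.696, 0.718]] 450.08685861482553
top ['img', 'fx', 'fy', 'cx', 'cy', 'origin', 'orientation'] [ 0.432 -0.017  1.524] [[0.009, 0.996, -0.088], [-1.0, 0.01, 0.007], [0.008, 0.088, 0.996]] 361.58991517442786
can_center {'side': [([234.0, 259.0], 0.96), ([287.0, 240.0], 0.72)], 'top': [([198.0, 245.0], 0.89), ([168.0, 204.0], 0.69)]}
    [0.522 0.296 0.089] 0.0051
    [0.362 0.175 0.103] 0.0058
can_collar {'side': [([234.0, 244.0], 0.85)], 'top': [([162.0, 204.0], 0.86), ([193.0, 247.0], 0.6), ([125.0, 232.0], 0.23)]}
    [0.518 0.302 0.179] 0.005
stove {'side': [([241.0, 218.0], 0.9)], 'top': [([238.0, 191.0], 0.89)]}
    [ 0.582  0.024 -0.016] 0.0029
cradle {'side': [([244.0, 204.0], 0.71)], 'top': [([239.0, 196.0], 0.67)]}
    [0.563 0.018 0.061] 0.0151
seat {'side': [([225.0, 196.0], 0.38)], 'top': [([239.0, 172.0], 0.51)]}
    [0.648 0.016 0.083] 0.005
jar {'side': [([191.0, 249.0], 0.9), ([234.0, 257.0], 0.63)], 'top': [([190.0, 159.0], 
[... 171 characters left out ...]
0037
sauce_bottle {'side': [], 'top': [([130.0, 193.0], 0.7)]}
scoop {'side': [([251.0, 335.0], 0.8)], 'top': [([120.0, 235.0], 0.7), ([160.0, 203.0], 0.66)]}
    [0.398 0.509 0.014] 0.0087
rest1 {'side': [([273.0, 274.0], 0.54), ([271.0, 295.0], 0.5), ([244.0, 206.0], 0.24)], 'top': [([160.0, 240.0], 0.6), ([178.0, 235.0], 0.49)]}
    [0.379 0.322 0.095] 0.0042
    [0.392 0.268 0.014] 0.0037
    [0.375 0.344 0.004] 0.0043
    [ 0.39   0.288 -0.09 ] 0.0041
dish_rack {'side': [([287.0, 131.0], 0.78), ([234.0, 259.0], 0.48)], 'top': [([369.0, 206.0], 0.88)]}
    [ 0.522 -0.526  0.024] 0.0023
[0.2655088  0.56578272 0.222546  ] [[0.905, -0.425, 0.0], [-0.425, -0.905, -0.0], [0.0, 0.0, -1.0]] 1.2
```

Run:
```python
import cv2
a=cv2.imread("pics/side0.png")[150:350,130:340];b=cv2.imread("pics/top0.png")[130:290,90:290]
cv2.imwrite("pics/sc.png",cv2.resize(a,None,fx=3,fy=3,interpolation=2)[:600]);cv2.imwrite("pics/tc.png",cv2.resize(b,None,fx=3.7,fy=3.7,interpolation=2))
```

```text
(no output)
```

View pics/sc.png

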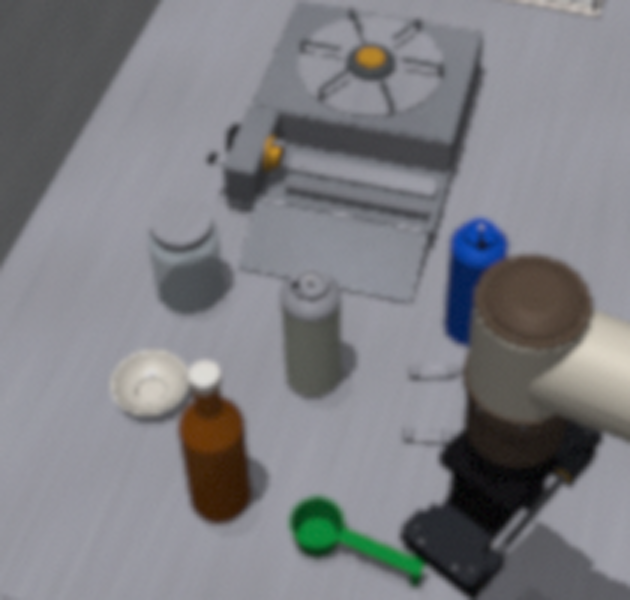

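View pics/tc.png

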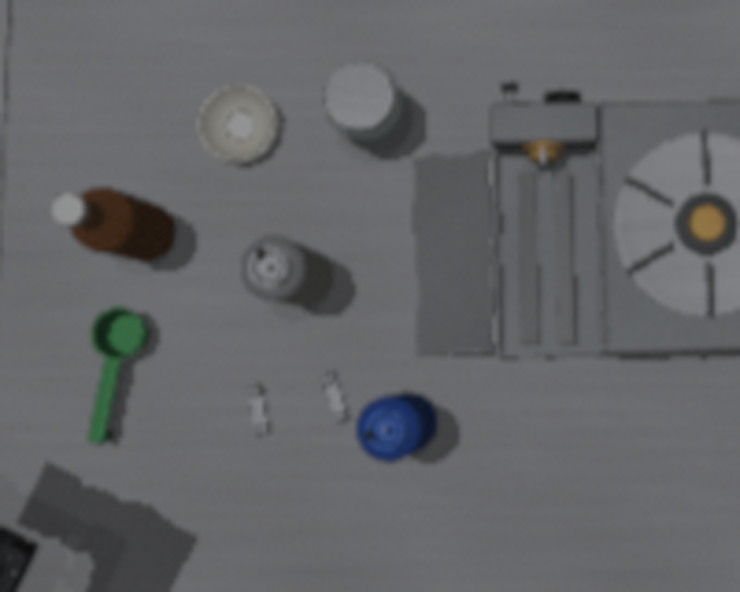

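Run:
```python
import cv2,numpy as np
from h import *
a=cv2.imread("pics/side0.png")[235:262,218:252];b=cv2.imread("pics/top0.png")[185:215,148:182]
f=lambda i:cv2.resize(cv2.convertScaleAbs(i,alpha=1.6),(390,390),interpolation=cv2.INTER_NEAREST)
cv2.imwrite("pics/n.png",np.hstack([f(a),f(b)]))
T=r.capture("top");S=r.capture("side")
pc=lambda x,y:(x/3.7+90,y/3.7+130)
for n,p,z in[("lipL",[(498,155),(502,352)],.036),("wallR",[(601,155),(605,350)],.08),("cradle l",[(520,172),(522,345)],.039),("cradle r",[(575,172),(576,345)],.039),("rear",[(505,357),(740,353)],.07),("housing front top",[(490,104),(598,104)],.084),("housing rear",[(490,145),(597,148)],.084)]:
    q=[atz(ray(T,pc(*k)),z) for k in p];d=q[1]-q[0];print(n,np.round(q,3).tolist(),np.degrees(np.arctan2(d[1],d[0])))
print(proj(T,[.522,.3,.178]),proj(T,[.522-.02,.3,.178]),proj(S,[.522,.3,.178]),proj(S,[.502,.3,.178]))
```

```text
lipL [[0.659, 0.078, 0.036], [0.438, 0.07, 0.036]] -177.96046404251607
wallR [[0.653, -0.037, 0.08], [0.441, -0.043, 0.08]] -178.33545427789247
cradle l [[0.639, 0.053, 0.039], [0.446, 0.048, 0.039]] -178.53815370893872
cradle r [[0.64, -0.008, 0.039], [0.447, -0.012, 0.039]] -179.07329270964334
rear [[0.433, 0.065, 0.07], [0.44, -0.19, 0.07]] -88.49064564807732
housing front top [[0.707, 0.085, 0.084], [0.709, -0.033, 0.084]] -89.37702636653572
housing rear [[0.662, 0.084, 0.084], [0.66, -0.032, 0.084]] -91.01420791808067
[162.11136778 201.83962882] [161.9462419  207.20374381] [233.37955085 243.91072543] [239.26622421 245.27249664]
```

View pics/n.png

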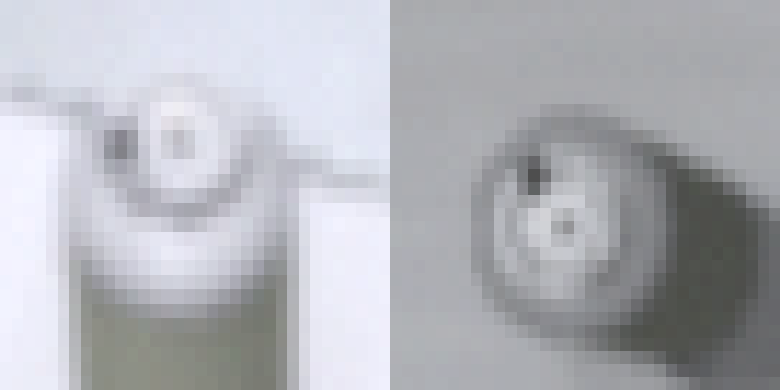

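Run:
```python
from h import *
T=r.capture("top");S=r.capture("side")
for n,a,b in[("collar",(163.3,202.6),(233.7,244.9)),("notch",(160.5,198.2),(228.3,245.2))]:
    print(n,tri(ray(T,a),ray(S,b)),atz(ray(T,a),.178),atz(ray(S,b),.178))
def ax(c,t):
    m=[k for k in r.cut_out(t,c)];return [(np.round(k["centre"]),k["score"],k["pixels"].sum()) for k in m[:3]]
m=r.cut_out("can_center","top")
for k in m[:2]:
    ys,xs=np.where(k["pixels"]);print(k["score"],k["centre"],xs.min(),xs.max(),ys.min(),ys.max())
m=r.cut_out("can_center","side")
for k in m[:2]:
    ys,xs=np.where(k["pixels"]);print(k["score"],k["centre"],xs.min(),xs.max(),ys.min(),ys.max())
th=np.linspace(0,2*np.pi,60)
for c in(T,S):
    for x in(.522,):
        q=np.array([proj(c,[x+.033*np.cos(t),.30+.033*np.sin(t),z]) for t in th for z in(0,.155)]);print(q.min(0),q.max(0))
```

```text
collar (array([0.52075068, 0.29757789, 0.16997888]), np.float64(0.002086160214968517)) [0.51920637 0.29549455 0.178     ] [0.51979026 0.30356855 0.178     ]
notch (array([0.53640533, 0.30729346, 0.17491648]), np.float64(0.0012857748202583156)) [0.53553605 0.3064128  0.178     ] [0.53623731 0.3096017  0.178     ]
0.74 [166.9, 200.9] 155 179 194 211
0.61 [196.4, 242.2] 187 207 236 252
0.68 [235.0, 260.0] 223 243 239 282
0.57 [285.2, 235.9] 278 298 223 264
[154.79994523 193.58413444] [179.81299179 212.57402616]
[223.46854038 240.31140518] [243.7253277  282.94203186]
```

Call:
move_arm --series '[[[0, 0, 0], [0, 0, -0.1], 1], [[0, 0, 0], [0, 0, -0.1], 1]]'

```text
time_s: 1.7
tcp_pos: [0.2654, 0.5649, 0.3221]
ee_rot: [[0.905, -0.425, -0.001], [-0.425, -0.905, -0.005], [0.001, 0.005, -1.0]]
wrist_force: [-0.2, 1.9, 0.8]
gripper_width: 1.005
gripper_force: 0.0
```

Run:
```python
from h import *
for n in("top","side"):
    c=r.capture(n);g=cv2.cvtColor(c["img"],cv2.COLOR_RGB2GRAY).astype(np.float32)
    for nm,(x,y),ze in(("white",(.5205,.298),.178),("blue",(.362,.175),.178)):
      for R in(.0155,.019):
        p=np.array([proj(c,[x+R*np.cos(a),y+R*np.sin(a),ze]) for a in np.radians(np.arange(0,360,20))],np.float32)
        print(n,nm,R,cv2.remap(g,p[:,0].reshape(1,-1),p[:,1].reshape(1,-1),1).round().astype(int).tolist())
c=r.capture("top");cv2.imwrite("pics/top1.png",c["img"][:,:,::-1])
p=proj(c,[.362,.175,.178]).astype(int);q=proj(c,[.5205,.298,.178]).astype(int)
f=lambda p:cv2.resize(cv2.convertScaleAbs(c["img"][p[1]-14:p[1]+14,p[0]-14:p[0]+14,::-1],alpha=1.6),(390,390),interpolation=cv2.INTER_CUBIC)
cv2.imwrite("pics/n2.png",np.hstack([f(q),f(p)]))
s=r.sense();print(s["joints"])
```

```text
top white 0.0155 [[107, 88, 65, 102, 109, 107, 103, 103, 112, 110, 103, 91, 98, 102, 102, 105, 112, 115]]
top white 0.019 [[107, 81, 67, 105, 107, 109, 112, 105, 106, 104, 96, 79, 78, 84, 87, 95, 106, 110]]
top blue 0.0155 [[60, 61, 65, 65, 65, 58, 55, 60, 63, 65, 62, 62, 61, 57, 58, 59, 64, 64]]
top blue 0.019 [[54, 60, 66, 65, 63, 48, 51, 61, 63, 64, 57, 52, 47, 48, 50, 54, 56, 56]]
side white 0.0155 [[131, 112, 118, 131, 140, 140, 135, 128, 125, 126, 133, 140, 142, 143, 141, 141, 143, 139]]
side white 0.019 [[131, 94, 100, 120, 124, 124, 117, 113, 116, 121, 130, 139, 145, 146, 147, 145, 145, 140]]
side blue 0.0155 [[78, 66, 62, 64, 64, 63, 78, 86, 87, 87, 88, 88, 86, 89, 107, 108, 105, 94]]
side blue 0.019 [[96, 70, 59, 57, 58, 60, 80, 87, 89, 89, 89, 90, 87, 93, 125, 134, 131, 120]]
[ 7.96740099e+01  1.91589625e+01  1.09203537e+01  6.14272529e-02
 -8.11984644e+01 -1.48150904e+01]
```

View pics/n2.png

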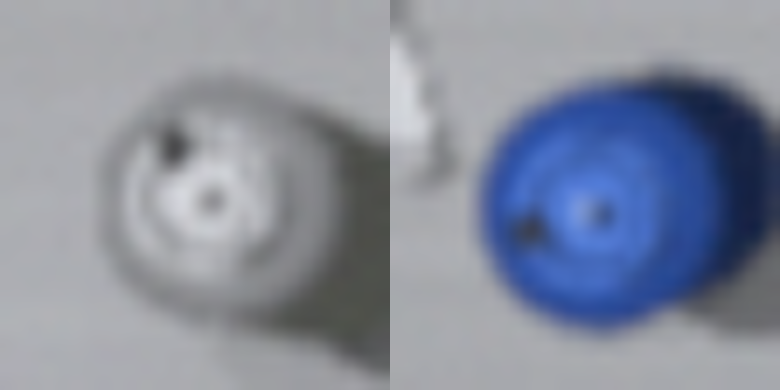

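Call:
move_arm --series '[[[0, 0, 0.943], [0, 0, 0], 1], [[0, 0, 0.943], [0, 0, 0], 1], [[0, 0, 0.943], [0, 0, 0], 1], [[0, 0, 0.943], [0, 0, 0], 1], [[0, 0, 0.943], [0, 0, 0], 1], [[0, 0, 0.943], [0, 0, 0], 1], [[0, 0, 0.943], [0, 0, 0], 1], [[0, 0, 0.943], [0, 0, 0], 1], [[0, 0, 0.943], [0, 0, 0], 1], [[0, 0, 0.943], [0, 0, 0], 1], [[0, 0, 0.943], [0, 0, 0], 1], [[0, 0, 0.943], [0, 0, 0], 1]]'

```text
time_s: 3.05
tcp_pos: [0.2653, 0.5654, 0.3213]
ee_rot: [[-0.004, -1.0, -0.001], [-1.0, 0.004, -0.002], [0.002, 0.001, -1.0]]
wrist_force: [0.4, -0.4, 0.0]
gripper_width: 0.997
gripper_force: 0.0
```

Call:
move_arm --series '[[[0, 0, 0], [0.053, -0.051, 0], 1], [[0, 0, 0], [0.053, -0.051, 0], 1], [[0, 0, 0], [0.053, -0.051, 0], 1], [[0, 0, 0], [0.053, -0.051, 0], 1], [[0, 0, 0], [0.053, -0.051, 0], 1], [[0, 0, 0], [0.053, -0.051, 0], 1], [[0, 0, 0], [0.053, -0.051, 0], 1], [[0, 0, 0], [0.053, -0.051, 0], 1], [[0, 0, 0], [0.053, -0.051, 0], 1], [[0, 0, 0], [0.053, -0.053, 0], 1], [[0, 0, 0], [0, 0, 0], 1], [[0, 0, 0], [0, 0, 0], 1]]'

```text
time_s: 4.25
tcp_pos: [0.5217, 0.3002, 0.3214]
ee_rot: [[-0.001, -1.0, -0.002], [-1.0, 0.001, -0.001], [0.001, 0.002, -1.0]]
wrist_force: [-0.7, 0.1, 0.8]
gripper_width: 0.997
gripper_force: 0.0
```

Run:
```python
from h import *
s=r.sense();print(np.round(s["joints"],1),s["tcp_pos"],np.round(s["ee_rot"],3).tolist(),s["wrist_force"])
```

```text
[ 45.3  17.    7.1  -0.  -80.2 -45.4] [0.52165501 0.30016108 0.32135855] [[-0.001, -1.0, -0.002], [-1.0, 0.001, -0.001], [0.001, 0.002, -1.0]] [-0.7037384   0.13334613  0.77170453]
```

Call:
move_arm --series '[[[0, 0, 0], [0, 0, 0.07], 1], [[0, 0, 0], [0, 0, 0.07], 1], [[0, 0, 0], [0, 0, 0.06], 1], [[0, 0, 0], [0, 0, 0.05], 1], [[0, 0, 0], [0, 0, 0.05], 1], [[0, 0, 0], [0, 0, 0.05], 1], [[0, 0, 0], [0, 0, 0.04], 1], [[0, 0, 0], [0, 0, 0], 1], [[0, 0, 0], [0, 0, 0], 0.6], [[0, 0, 0], [0, 0, 0], 0.3], [[0, 0, 0], [0, 0, 0], 0.3], [[0, 0, 0], [0, 0, 0], 0.3]]'

```text
time_s: 5.45
tcp_pos: [0.5222, 0.3015, 0.1289]
ee_rot: [[0.001, -1.0, 0.002], [-1.0, -0.001, 0.002], [-0.002, -0.002, -1.0]]
wrist_force: [-0.5, 0.1, 2.2]
gripper_width: 0.75
gripper_force: 30.0
```

Call:
move_arm --series '[[[0, 0, 0], [0, 0, 0], 0.3], [[0, 0, 0], [0, 0, 0], 0.3], [[0, 0, 0], [0, 0, 0], 0.3]]'

```text
time_s: 5.75
tcp_pos: [0.5223, 0.3014, 0.1288]
ee_rot: [[0.001, -1.0, 0.002], [-1.0, -0.001, 0.001], [-0.001, -0.002, -1.0]]
wrist_force: [0.0, 0.8, 5.5]
gripper_width: 0.752
gripper_force: 30.0
```

Call:
move_arm --series '[[[0, 0, 0], [0, 0, -0.02], 0.3], [[0, 0, 0], [0, 0, -0.02], 0.3], [[0, 0, 0], [-0.025, -0.008, 0], 0.3], [[0, 0, 0], [-0.025, -0.008, 0], 0.3], [[0, 0, -0.95], [0, 0, 0], 0.3], [[0, 0, -0.95], [0, 0, 0], 0.3], [[0, 0, -0.95], [0, 0, 0], 0.3], [[0, 0, -0.95], [0, 0, 0], 0.3], [[0, 0, -0.95], [0, 0, 0], 0.3], [[0, 0, -0.95], [0, 0, 0], 0.3], [[0, 0, -0.95], [0, 0, 0], 0.3], [[0, 0, -0.95], [0, 0, 0], 0.3]]'

```text
time_s: 6.95
tcp_pos: [0.5295, 0.3268, 0.1464]
ee_rot: [[0.692, -0.722, -0.001], [-0.722, -0.692, -0.001], [-0.0, 0.001, -1.0]]
wrist_force: [-0.1, -0.6, -3.2]
gripper_width: 0.746
gripper_force: 30.0
```

Call:
move_arm --series '[[[0, 0, -0.95], [0, 0, 0], 0.3], [[0, 0, -0.95], [0, 0, 0], 0.3], [[0, 0, -0.95], [0, 0, 0], 0.3], [[0, 0, -0.95], [0, 0, 0], 0.3], [[0, 0, -0.95], [0, 0, 0], 0.3], [[0, 0, -0.95], [0, 0, 0], 0.3], [[0, 0, -0.95], [0, 0, 0], 0.3], [[0, 0, -0.95], [0, 0, 0], 0.3], [[0, 0, -0.95], [0, 0, 0], 0.3], [[0, 0, -0.95], [0, 0, 0], 0.3], [[0, 0, -0.95], [0, 0, 0], 0.3], [[0, 0, -0.95], [0, 0, 0], 0.3]]'

```text
time_s: 8.15
tcp_pos: [0.5295, 0.3268, 0.1464]
ee_rot: [[0.945, 0.328, -0.001], [0.328, -0.945, -0.001], [-0.002, 0.0, -1.0]]
wrist_force: [0.3, -0.3, -3.4]
gripper_width: 0.754
gripper_force: 30.0
```

Call:
move_arm --series '[[[0, 0, -0.95], [0, 0, 0], 0.3], [[0, 0, -0.95], [0, 0, 0], 0.3], [[0, 0, -0.95], [0, 0, 0], 0.3], [[0, 0, -0.95], [0, 0, 0], 0.3], [[0, 0, -0.95], [0, 0, 0], 0.3], [[0, 0, -0.95], [0, 0, 0], 0.3], [[0, 0, -0.95], [0, 0, 0], 0.3], [[0, 0, 0], [0, 0, 0], 0.3], [[0, 0, 0], [0, 0, 0], 0.3]]'

```text
time_s: 9.05
tcp_pos: [0.5295, 0.3264, 0.1468]
ee_rot: [[0.546, 0.838, -0.001], [0.838, -0.546, -0.001], [-0.001, -0.0, -1.0]]
wrist_force: [-0.1, -0.2, -2.8]
gripper_width: 0.751
gripper_force: 30.0
```

Call:
move_arm --series '[[[0, 0, 0], [0, 0, 0.014], 0.3], [[0, 0, 0], [0, 0, 0.01], 0.3], [[0, 0, 0], [0, 0, 0.006], 0.3], [[0, 0, 0], [0, 0, 0.004], 0.3], [[0, 0, 0], [0, 0, 0.002], 0.3], [[0, 0, 0], [0, 0, 0], 0.3], [[0, 0, 0], [0, 0, 0], 0.85], [[0, 0, 0], [0, 0, 0], 1], [[0, 0, 0], [0, 0, 0], 1], [[0, 0, 0], [0, 0, 0], 1]]'

```text
time_s: 10.05
tcp_pos: [0.5299, 0.3261, 0.1302]
ee_rot: [[0.545, 0.839, 0.001], [0.839, -0.545, 0.001], [0.001, 0.0, -1.0]]
wrist_force: [0.8, -0.9, -0.6]
gripper_width: 0.971
gripper_force: 0.0
```

Call:
move_arm --series '[[[0, 0, 0], [0, 0, -0.05], 1], [[0, 0, 0], [0, 0, -0.08], 1], [[0, 0, 0], [0, 0, -0.08], 1], [[0, 0, 0], [0, 0, -0.08], 1], [[0, 0, 0], [0, 0, -0.08], 1], [[0, 0, 0], [0, 0, -0.06], 1]]'

```text
time_s: 10.65
tcp_pos: [0.53, 0.3259, 0.3482]
ee_rot: [[0.545, 0.839, 0.004], [0.839, -0.545, 0.003], [0.004, 0.002, -1.0]]
wrist_force: [0.8, -0.1, -0.6]
gripper_width: 1.0
gripper_force: 0.0
```

Call:
move_arm --series '[[[0, 0, 0.994], [0, 0, 0], 1], [[0, 0, 0.994], [0, 0, 0], 1], [[0, 0, 0.994], [0, 0, 0], 1], [[0, 0, 0.994], [0, 0, 0], 1], [[0, 0, 0.994], [0, 0, 0], 1], [[0, 0, 0.994], [0, 0, 0], 1], [[0, 0, 0.994], [0, 0, 0], 1], [[0, 0, 0.994], [0, 0, 0], 1], [[0, 0, 0.994], [0, 0, 0], 1], [[0, 0, 0.994], [0, 0, 0], 1], [[0, 0, 0], [-0.1, 0, 0], 1], [[0, 0, 0], [-0.1, 0, 0], 1]]'

```text
time_s: 11.85
tcp_pos: [0.4291, 0.3257, 0.3432]
ee_rot: [[1.0, -0.002, -0.001], [-0.002, -1.0, -0.002], [-0.001, 0.002, -1.0]]
wrist_force: [-0.2, 1.0, 1.0]
gripper_width: 0.996
gripper_force: 0.0
```

Call:
move_arm --series '[[[0, 1, 0], [-0.04, 0, 0], 1], [[0, 1, 0], [-0.04, 0, 0], 1], [[0, 1, 0], [0, 0, 0], 1], [[0, 1, 0], [0, 0, 0], 1], [[0, 1, 0], [0, 0, 0], 1], [[0, 1, 0], [0, 0, 0], 1], [[0, 1, 0], [0, 0, 0], 1], [[0, 1, 0], [0, 0, 0], 1]]'

```text
time_s: 12.65
tcp_pos: [0.389, 0.3262, 0.3434]
ee_rot: [[0.693, 0.003, 0.72], [0.0, -1.0, 0.004], [0.72, -0.002, -0.693]]
wrist_force: [1.5, -1.0, -0.4]
gripper_width: 0.998
gripper_force: 0.0
```

Run:
```python
from h import *
s=r.sense();print(np.round(s["joints"],1),s["tcp_pos"],np.round(s["ee_rot"],3).tolist())
c=r.capture("top");S=r.capture("side")
cv2.imwrite("pics/s2.png",S["img"][:,:,::-1])
p=proj(c,[.53,.326,.178])
print("proj",p,proj(S,[.53,.326,.178]))
for n in("top","side"):print(n,[(np.round(k["centre"],1),round(k["score"],2)) for k in r.pinpoint("can_collar",n)[:3]])
q=p.astype(int)
f=lambda i,q:cv2.resize(cv2.convertScaleAbs(i["img"][q[1]-14:q[1]+14,q[0]-14:q[0]+14,::-1],alpha=1.6),(390,390),interpolation=cv2.INTER_CUBIC)
q2=proj(S,[.53,.326,.178]).astype(int)
cv2.imwrite("pics/n3.png",np.hstack([f(c,q),f(S,q2)]))
```

```text
[ 75.5  -5.5 -45.7  59.5 -54.  -24.2] [0.38898844 0.32615693 0.34337722] [[0.693, 0.003, 0.72], [0.0, -1.0, 0.004], [0.72, -0.002, -0.693]]
proj [155.18882722 199.62861738] [228.58056439 249.52957252]
top [(array([196.2, 248.4]), 0.73), (array([154.1, 200.7]), 0.62), (array([191.5, 159.3]), 0.25)]
side [(array([228. , 252.9]), 0.67)]
```

View pics/n3.png

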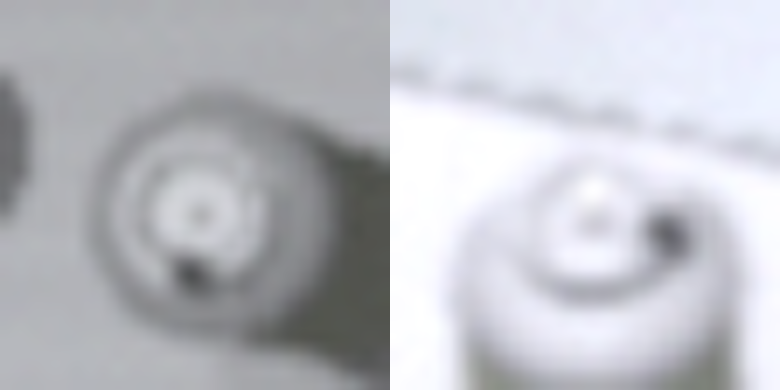

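Call:
move_arm --series '[[[0, 0.96, 0], [0, 0, 0], 1], [[0, 0.96, 0], [0, 0, 0], 1], [[0, 0.96, 0], [0, 0, 0], 1], [[0, 0.96, 0], [0, 0, 0], 1]]'

```text
time_s: 13.25
tcp_pos: [0.3904, 0.3267, 0.3447]
ee_rot: [[0.373, -0.0, 0.928], [-0.004, -1.0, 0.001], [0.928, -0.004, -0.373]]
wrist_force: [0.4, -0.4, -0.4]
gripper_width: 0.999
gripper_force: 0.0
```

Run:
```python
from h import *
s=r.sense();print(np.round(s["joints"],1),s["tcp_pos"],np.round(s["ee_rot"],3).tolist())
```

```text
[ 70.1  -2.1 -59.   94.  -60.9 -54.3] [0.39036928 0.32667724 0.34468082] [[0.373, -0.0, 0.928], [-0.004, -1.0, 0.001], [0.928, -0.004, -0.373]]
```

Call:
move_arm --series '[[[0, 0, 0], [0.03, 0, 0.074], 1], [[0, 0, 0], [0.03, 0, 0.074], 1], [[0, 0, 0], [0.03, 0, 0.074], 1], [[0, 0, 0], [0.03, 0, 0.074], 1], [[0, 0.95, 0], [0, 0, 0], 1], [[0, 0.95, 0], [0, 0, 0], 1], [[0, 0.95, 0], [0, 0, 0], 1], [[0, 0.95, 0], [0, 0, 0], 1], [[0, 0, 0], [0, 0, 0], 1]]'

```text
time_s: 14.15
tcp_pos: [0.5106, 0.3672, 0.3718]
ee_rot: [[0.064, -0.095, 0.993], [0.017, -0.995, -0.096], [0.998, 0.023, -0.062]]
wrist_force: [0.3, -0.3, -0.6]
gripper_width: 1.0
gripper_force: 0.0
```

Run:
```python
from h import *
s=r.sense();print(np.round(s["joints"],1),s["tcp_pos"],np.round(s["ee_rot"],3).tolist())
T=r.capture("top");S=r.capture("side")
cv2.imwrite("pics/s3.png",np.hstack([T["img"][110:310,80:290,::-1],S["img"][130:330,130:340,::-1]]).repeat(2,0).repeat(2,1)[:,:800])
```

```text
[ 53.   13.4 -51.  117.5 -73.7 -66.1] [0.51064863 0.36719553 0.37179284] [[0.064, -0.095, 0.993], [0.017, -0.995, -0.096], [0.998, 0.023, -0.062]]
```

View pics/s3.png

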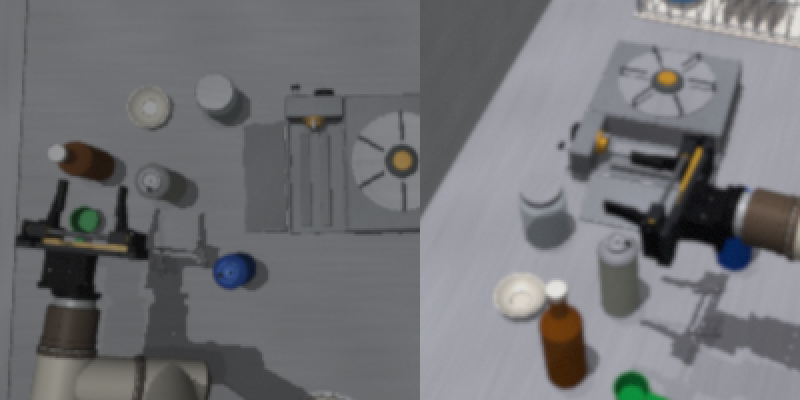

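```bash
cat > kin.py <<'E'
import numpy as np
from scipy.optimize import least_squares
from scipy.spatial.transform import Rotation as Ro
D=[([79.676,22.042,.453,0,-68.411,-14.817],[.2655,.5658,.2225],[[.905,-.425,0],[-.425,-.905,0],[0,0,-1]]),
([45.3,17,7.1,0,-80.2,-45.4],[.52165,.30016,.32136],[[-.001,-1,-.002],[-1,.001,-.001],[.001,.002,-1]]),
([75.5,-5.5,-45.7,59.5,-54,-24.2],[.38899,.32616,.34338],[[.693,.003,.72],[0,-1,.004],[.72,-.002,-.693]]),
([70.1,-2.1,-59,94,-60.9,-54.3],[.39037,.32668,.34468],[[.373,0,.928],[-.004,-1,.001],[.928,-.004,-.373]]),
([53,13.4,-51,117.5,-73.7,-66.1],[.51065,.3672,.37179],[[.064,-.095,.993],[.017,-.995,-.096],[.998,.023,-.062]])]
E=lambda a,x:Ro.from_euler(a,x,degrees=True)
S4,S6=1,-1
def chain(q,s4,s6):
    A=E('z',q[0]);B=A*E('y',q[1]);C=B*E('y',-q[2]);Dd=C*E('x',s4*q[3]);Ee=Dd*E('y',-q[4]);G=Ee*E('x',s6*q[5]);return A,B,C,Dd,Ee,G
def fk(q,p,s4=None,s6=None,M=None):
    A,B,C,Dd,Ee,G=chain(q,S4 if s4 is None else s4,S6 if s6 is None else s6)
    x=A.apply([p[0],p[1],p[2]])+B.apply([p[3],0,p[4]])+C.apply([p[5],0,p[6]])+Ee.apply([p[7],0,p[8]])
    return x,G
LO=[-179.83,-69.29,-61.27,-181.25,-171.15,-177.46];HI=[179.83,118.12,80.66,117.63,-9.14,177.46]
E
python3 - <<'E'
from kin import *
for s4 in(1,-1):
  for s6 in(1,-1):
    Ms=[chain(q,s4,s6)[-1].inv()*Ro.from_matrix(R) for q,_,R in D]
    print(s4,s6,[round(np.degrees((Ms[0].inv()*m).magnitude()),1) for m in Ms],np.round(Ms[0].as_matrix(),2).tolist())
    f=lambda p:np.concatenate([[ *(fk(q,p,s4,s6)[0]-x)] for q,x,_ in D]+[.002*(p-np.array([0,-.15,.3,0,.4,.4,0,.25,0]))])
    o=least_squares(f,[0,-.15,.3,0,.4,.4,0,.25,0]);print(np.round(o.x,3),np.abs(o.fun[:15]).max())
E
```

```text
1 1 [np.float64(0.0), np.float64(61.1), np.float64(108.6), np.float64(150.6), np.float64(169.2)] [[-0.0, 0.0, 1.0], [-0.87, 0.49, -0.0], [-0.49, -0.87, 0.0]]
[ 0.58  -0.178 -0.239 -0.019  0.481 -0.27  -0.016  0.002  0.138] 0.07312384410062109
1 -1 [np.float64(0.0), np.float64(0.1), np.float64(118.9), np.float64(171.9), np.float64(125.0)] [[0.0, 0.0, 1.0], [-1.0, 0.0, 0.0], [-0.0, -1.0, 0.0]]
[ 0.58  -0.178 -0.239 -0.019  0.481 -0.27  -0.016  0.002  0.138] 0.07312384410062109
-1 1 [np.float64(0.0), np.float64(61.1), np.float64(18.8), np.float64(78.9), np.float64(102.5)] [[-0.0, 0.0, 1.0], [-0.87, 0.49, -0.0], [-0.49, -0.87, 0.0]]
[ 0.334 -0.158 -0.092  0.123  0.471  0.276  0.008 -0.032 -0.279] 0.03327655012554964
-1 -1 [np.float64(0.0), np.float64(0.1), np.float64(0.1), np.float64(0.1), np.float64(0.0)] [[0.0, 0.0, 1.0], [-1.0, 0.0, 0.0], [-0.0, -1.0, 0.0]]
[ 0.334 -0.158 -0.092  0.123  0.471  0.276  0.008 -0.032 -0.279] 0.03327655012554964
```

```bash
cat >> kin.py <<'E'
S4=S6=-1
MT=np.array([[0,0,1],[-1,0,0],[0,-1,0.]])
P0=np.array([0,-.15,.3,0,.4,.4,0,.25,0,0,0,0])
def fk(q,p):
    A,B,C,Dd,Ee,G=chain(q,S4,S6)
    x=A.apply([p[0],p[1],p[2]])+B.apply([p[3],0,p[4]])+C.apply([p[5],0,p[6]])+Dd.apply([0,p[9],p[10]])+Ee.apply([p[7],p[11],p[8]])
    return x,G.as_matrix()@MT
E
python3 - <<'E'
from kin import *
D=D
for mask in([],[9,10],[11],[9],[9,10,11]):
  for reg in(3e-4,):
    m=np.ones(12);m[9:]=100
    for k in mask:m[k]=1
    best=None
    for P in (P0,P0+np.array([0,.15,0,0,0,0,0,0,0,-.15,0,0]),P0*[1,1,.6,1,1.3,.8,1,1,1,1,1,1]):
        f=lambda p:np.concatenate([*(fk(q,p)[0]-x for q,x,_ in D),reg*m*(p-P)])
        o=least_squares(f,P)
        print(mask,np.round(o.x,3),np.abs(o.fun[:15]).max())
E
```

```text
[] [ 0.002 -0.001  0.159  0.002  0.564  0.421 -0.     0.303 -0.003 -0.079
 -0.    -0.079] 0.00033960761847945387
[] [ 0.001 -0.001  0.16   0.001  0.564  0.422 -0.     0.304 -0.002 -0.155
 -0.001 -0.005] 0.0002719792415932232
[] [ 0.002 -0.001  0.159  0.002  0.564  0.421 -0.     0.303 -0.003 -0.079
 -0.    -0.079] 0.00033965300145721855
[9, 10] [ 0.001 -0.001  0.16   0.001  0.564  0.422 -0.     0.304 -0.002 -0.159
 -0.001 -0.   ] 0.00026751667265706436
[9, 10] [ 0.001 -0.001  0.16   0.001  0.564  0.422 -0.     0.304 -0.002 -0.159
 -0.001 -0.   ] 0.00026749101866252456
[9, 10] [ 0.001 -0.001  0.16   0.001  0.564  0.422 -0.     0.304 -0.002 -0.159
 -0.001 -0.   ] 0.000267562306121516
[11] [ 0.001 -0.001  0.16   0.001  0.564  0.422 -0.     0.304 -0.002 -0.
 -0.001 -0.159] 0.00026785131380652194
[11] [ 0.001 -0.001  0.16   0.001  0.564  0.422 -0.     0.304 -0.002 -0.15
 -0.001 -0.009] 0.0002678257308248999
[11] [ 0.001 -0.001  0.16   0.001  0.564  0.422 -0.     0.304 -0.002 -0.
 -0.001 -0.159] 0.0002678967512647623
[9] [ 0.001 -0.001  0.16   0.001  0.564  0.422 -0.     0.304 -0.002 -0.159
 -0.001 -0.   ] 0.000267851353406956
[9] [ 0.001 -0.001  0.16   0.001  0.564  0.422 -0.     0.304 -0.002 -0.159
 -0.001 -0.   ] 0.0002678257519267979
[9] [ 0.001 -0.001  0.16   0.001  0.564  0.422 -0.     0.304 -0.002 -0.159
 -0.001 -0.   ] 0.00026789683658845487
[9, 10, 11] [ 0.001 -0.001  0.16   0.001  0.564  0.422 -0.     0.304 -0.002 -0.08
 -0.001 -0.08 ] 0.00026750943851189257
[9, 10, 11] [ 0.001 -0.001  0.16   0.001  0.564  0.422 -0.     0.304 -0.002 -0.155
 -0.001 -0.005] 0.0002674905902421698
[9, 10, 11] [ 0.001 -0.001  0.16   0.001  0.564  0.422 -0.     0.304 -0.002 -0.08
 -0.001 -0.08 ] 0.00026755504889441895
```

```bash
cat >> kin.py <<'E'
P=np.array([.001,-.001,.16,.001,.564,.422,0,.304,-.002,-.159,-.001,0])
def pts(q):
    A,B,C,Dd,Ee,G=chain(q,S4,S6)
    e=A.apply(P[:3])+B.apply([P[3],0,P[4]]);w1=e+C.apply([P[5],0,P[6]]);w2=w1+Dd.apply([0,P[9],P[10]]);return e,w1,w2
lo,hi=np.array(LO)+.5,np.array(HI)-.5
def ik(x,R,seeds):
    S=[]
    for s in seeds:
        f=lambda q:np.concatenate([(fk(q,P)[0]-x)*3,(Ro.from_matrix(fk(q,P)[1]@R.T)).as_rotvec()])
        o=least_squares(f,np.clip(s,lo+.1,hi-.1),bounds=(lo,hi),x_scale=30.)
        if np.abs(o.fun).max()<2e-3 and not any(np.abs(o.x-t).max()<3 for t in S):S.append(o.x)
    return S
def Rhor(b,sg,th=0): # tool z horizontal at azimuth b, pitched th below horizontal; sg=+1: tool x up
    b=np.radians(b);z=np.array([np.cos(b),np.sin(b),0]);y=sg*np.array([np.sin(b),-np.cos(b),0])
    R=np.stack([np.cross(y,z),y,z],1);return Ro.from_rotvec(-y*sg*0+np.array([-np.sin(b),np.cos(b),0])*np.radians(th)).as_matrix()@R
E
python3 - <<'E'
from kin import *
rng=np.random.default_rng(0)
seeds=[[rng.uniform(-60,120),rng.uniform(-20,80),rng.uniform(-55,70),j4,rng.uniform(-120,-20),rng.uniform(-150,150)] for j4 in(-150,-100,-50,0,50,100) for _ in range(2)]
for (x,y) in((.53,.326),(.55,.28),(.5,.36)):
  for b in(-20,0,20,40,60):
    R=Rhor(b,1);d=R[:,2]
    for g in(.11,):
      for q in ik(np.array([x,y,g])+.019*d,R,seeds):
        e,w1,w2=pts(q);print(x,y,b,np.round(q).astype(int).tolist(),"w1",np.round(w1,2),"w2",np.round(w2,2),"m",round(min((q-lo).min(),(hi-q).min())))
E
```

```text
0.53 0.326 -20 [53, 46, -52, 107, -93, -98] w1 [0.21 0.28 0.13] w2 [0.26 0.42 0.11] m 8
0.53 0.326 20 [14, 52, -55, -174, -106, -88] w1 [0.32 0.08 0.1 ] w2 [0.26 0.23 0.11] m 6
0.53 0.326 40 [3, 49, -43, -143, -92, -89] w1 [0.41 0.02 0.1 ] w2 [0.31 0.14 0.11] m 18
0.53 0.326 60 [0, 46, -28, -119, -82, -104] w1 [0.52 0.   0.15] w2 [0.39 0.08 0.11] m 32
0.55 0.28 -20 [46, 46, -55, 114, -95, -100] w1 [0.23 0.23 0.14] w2 [0.28 0.38 0.11] m 3
0.55 0.28 20 [6, 52, -53, -165, -105, -86] w1 [0.34 0.03 0.1 ] w2 [0.28 0.18 0.11] m 8
0.55 0.28 40 [-3, 49, -40, -137, -89, -91] w1 [ 0.43 -0.03  0.11] w2 [0.33 0.1  0.11] m 21
0.55 0.28 60 [-5, 46, -26, -114, -82, -107] w1 [ 0.54 -0.04  0.15] w2 [0.41 0.03 0.11] m 35
0.5 0.36 -20 [60, 47, -51, 100, -91, -97] w1 [0.18 0.31 0.13] w2 [0.23 0.46 0.11] m 10
0.5 0.36 40 [8, 51, -46, -148, -96, -86] w1 [0.38 0.05 0.1 ] w2 [0.28 0.18 0.11] m 14
0.5 0.36 60 [4, 46, -32, -123, -84, -100] w1 [0.49 0.03 0.13] w2 [0.36 0.11 0.11] m 29
```

Run:
```python
from kin import *
sd=[[53,46,-52,107,-93,-98],[53,13,-51,117,-74,-66],[60,30,-40,90,-80,-80]]
for b in(-30,-24,-20,-16,-10):
  for th in(0,6):
    R=Rhor(b,1,th);d=R[:,2]
    for off,g in((0,.11),(0,.12),(0,.2),(0,.26),(0,.3),(-.09,.12)):
      c=np.array([.53,.326,g])+.019*d+off*np.array([np.cos(np.radians(b)),np.sin(np.radians(b)),0])
      S=ik(c,R,sd)
      print(b,th,off,g,[(np.round(q).astype(int).tolist(),round(min((q-lo).min(),(hi-q).min()))) for q in S[:1]])
# final at stove
R=np.array([[1,0,0],[0,-1,0],[0,0,-1.]])
print([np.round(q) for q in ik(np.array([.57,.02,.05]),R,[[17,30,0,0,-70,70]])])
```

```text
-30 0 0 0.11 [([59, 48, -46, 91, -90, -94], 14)]
-30 0 0 0.12 [([59, 46, -47, 91, -90, -93], 14)]
-30 0 0 0.2 [([59, 38, -47, 91, -90, -85], 14)]
-30 0 0 0.26 [([59, 32, -45, 91, -90, -78], 15)]
-30 0 0 0.3 [([59, 29, -44, 91, -90, -73], 16)]
-30 0 -0.09 0.12 [([72, 47, -45, 78, -90, -92], 15)]
-30 6 0 0.11 [([58, 44, -47, 92, -84, -91], 14)]
-30 6 0 0.12 [([58, 43, -47, 92, -84, -90], 14)]
-30 6 0 0.2 [([59, 35, -46, 90, -84, -81], 15)]
-30 6 0 0.26 [([59, 30, -45, 89, -84, -74], 16)]
-30 6 0 0.3 [([59, 26, -43, 88, -84, -69], 18)]
-30 6 -0.09 0.12 [([72, 44, -46, 78, -84, -89], 15)]
-24 0 0 0.11 [([56, 47, -50, 100, -91, -97], 11)]
-24 0 0 0.12 [([56, 46, -50, 100, -91, -96], 10)]
-24 0 0 0.2 [([56, 37, -50, 100, -89, -87], 10)]
-24 0 0 0.26 [([56, 31, -49, 100, -88, -80], 12)]
-24 0 0 0.3 [([56, 27, -48, 100, -87, -75], 13)]
-24 0 -0.09 0.12 [([70, 45, -51, 86, -90, -96], 10)]
-24 6 0 0.11 [([55, 43, -50, 101, -85, -94], 10)]
-24 6 0 0.12 [([55, 42, -50, 101, -85, -93], 10)]
-24 6 0 0.2 [([56, 34, -50, 99, -83, -84], 11)]
-24 6 0 0.26 [([56, 28, -48, 98, -82, -76], 12)]
-24 6 0 0.
[... 818 characters left out ...]
0, -90], 3)]
-16 0 0 0.26 [([50, 28, -53, 113, -87, -83], 4)]
-16 0 0 0.3 [([50, 24, -52, 113, -85, -78], 4)]
-16 0 -0.09 0.12 [([66, 44, -58, 98, -92, -102], 3)]
-16 6 0 0.11 [([50, 43, -55, 115, -87, -97], 2)]
-16 6 0 0.12 [([50, 41, -55, 115, -86, -95], 2)]
-16 6 0 0.2 [([50, 32, -54, 113, -82, -86], 4)]
-16 6 0 0.26 [([51, 25, -53, 112, -79, -79], 6)]
-16 6 0 0.3 [([51, 21, -51, 110, -78, -73], 7)]
-16 6 -0.09 0.12 [([65, 40, -58, 100, -85, -98], 3)]
-10 0 0 0.11 []
-10 0 0 0.12 []
-10 0 0 0.2 []
-10 0 0 0.26 []
-10 0 0 0.3 []
-10 0 -0.09 0.12 []
-10 6 0 0.11 []
-10 6 0 0.12 []
-10 6 0 0.2 []
-10 6 0 0.26 []
-10 6 0 0.3 []
-10 6 -0.09 0.12 []
[array([ 18.,  27., -19.,  -0., -43.,  72.])]
```

```bash
cat >> kin.py <<'E'
def plan(x0,R0,x1,R1,n):
    R0=np.array(R0);w=Ro.from_matrix(R0.T@R1).as_rotvec();R=R0;rows=[]
    # row: shift is along the tool axes before the row's turn; straight line in the world
    for i in range(n):
        rows.append([np.round(w/n/.1,3).tolist(),np.round(R.T@(x1-x0)/n/.5,3).tolist()]);R=R@Ro.from_rotvec(w/n).as_matrix()
    return rows
def check(x0,R0,x1,R1,n,q):
    w=Ro.from_matrix(np.array(R0).T@R1).as_rotvec();out=[]
    for i in range(1,n+1):
        S=ik(x0+(x1-x0)*i/n,np.array(R0)@Ro.from_rotvec(w*i/n).as_matrix(),[q])
        if not S: out.append("FAIL");break
        q=S[0];out.append(np.round(q).astype(int).tolist())
    return out
E
python3 - <<'E'
from kin import *
from station import r
s=r.sense();R1=Rhor(-20,1);x1=np.array([.53,.326,.275])+.019*R1[:,2]
x0,R0=np.array(s["tcp_pos"]),s["ee_rot"]
for a in plan(x0,R0,x1,R1,4):print(a)
print(check(x0,R0,x1,R1,4,s["joints"]),x1,R1.round(3).tolist())
E
```

```text
[[-0.63, 0.149, 0.069], [-0.048, 0.02, 0.024]]
[[-0.63, 0.149, 0.069], [-0.048, 0.019, 0.024]]
[[-0.63, 0.149, 0.069], [-0.049, 0.018, 0.025]]
[[-0.63, 0.149, 0.069], [-0.049, 0.017, 0.025]]
[[53, 17, -52, 115, -78, -69], [53, 20, -52, 112, -81, -73], [53, 24, -52, 110, -84, -76], [53, 28, -51, 106, -87, -79]] [0.54785416 0.31950162 0.275     ] [[0.0, -0.342, 0.94], [0.0, -0.94, -0.342], [1.0, 0.0, 0.0]]
```

Call:
move_arm --series '[[[-0.63, 0.15, 0.07], [-0.048, 0.02, 0.024], 1], [[-0.63, 0.15, 0.07], [-0.048, 0.019, 0.024], 1], [[-0.63, 0.15, 0.07], [-0.049, 0.018, 0.025], 1], [[-0.63, 0.15, 0.07], [-0.049, 0.017, 0.025], 1], [[0, 0, 0], [0, 0, 0], 1], [[0, 0, 0], [0, 0, 0], 1]]'

```text
time_s: 14.85
tcp_pos: [0.548, 0.319, 0.2757]
ee_rot: [[-0.002, -0.341, 0.94], [-0.0, -0.94, -0.341], [1.0, -0.001, 0.002]]
wrist_force: [1.2, -0.0, 1.0]
gripper_width: 1.005
gripper_force: 0.0
```

Run:
```python
from kin import *
from station import r
s=r.sense();R1=Rhor(-20,1);x1=np.array([.53,.326,.27])+.019*R1[:,2]
x0,R0=np.array(s["tcp_pos"]),s["ee_rot"]
for a in plan(x0,R0,x1,R1,1):print(a)
print(s["joints"].round(1))
```

```text
[[-0.01, -0.016, -0.009], [-0.011, -0.001, -0.001]]
[ 53.2  27.9 -51.1 106.6 -86.9 -79.5]
```

Call:
move_arm --series '[[[0, 0, 0], [-0.05, 0, 0], 1], [[0, 0, 0], [-0.05, 0, 0], 1], [[0, 0, 0], [-0.05, 0, 0], 1], [[0, 0, 0], [-0.05, 0, 0], 1], [[0, 0, 0], [-0.04, 0, 0], 1], [[0, 0, 0], [-0.04, 0, 0], 1], [[0, 0, 0], [-0.04, 0, 0], 1], [[0, 0, 0], [0, 0, 0], 1]]'

```text
time_s: 15.65
tcp_pos: [0.5479, 0.3192, 0.115]
ee_rot: [[-0.001, -0.341, 0.94], [-0.0, -0.94, -0.341], [1.0, -0.0, 0.001]]
wrist_force: [0.1, 0.0, -0.4]
gripper_width: 0.993
gripper_force: 0.0
```

Call:
move_arm --series '[[[0, 0, 0], [0, 0, 0], 0.8], [[0, 0, 0], [0, 0, 0], 0.5], [[0, 0, 0], [0, 0, 0], 0.3], [[0, 0, 0], [0, 0, 0], 0.3], [[0, 0, 0], [0, 0, 0], 0.3], [[0, 0, 0], [0, 0, 0], 0.3]]'

```text
time_s: 16.25
tcp_pos: [0.5479, 0.3196, 0.1165]
ee_rot: [[-0.005, -0.34, 0.94], [-0.0, -0.94, -0.34], [1.0, -0.002, 0.005]]
wrist_force: [0.4, 1.0, 5.0]
gripper_width: 0.751
gripper_force: 30.0
```

Call:
move_arm --series '[[[0, 0, 0], [0.03, 0, 0], 0.3], [[0, 0, 0], [0.05, 0, 0], 0.3], [[0, 0, 0], [0.07, 0, 0], 0.3], [[0, 0, 0], [0.08, 0, 0], 0.3], [[0, 0, 0], [0.08, 0, 0], 0.3], [[0, 0, 0], [0.07, 0, 0], 0.3], [[0, 0, 0], [0, 0, 0], 0.3]]'

```text
time_s: 16.95
tcp_pos: [0.5471, 0.3184, 0.3078]
ee_rot: [[-0.003, -0.341, 0.94], [-0.005, -0.94, -0.341], [1.0, -0.006, 0.001]]
wrist_force: [-0.3, 0.1, -3.7]
gripper_width: 0.749
gripper_force: 30.0
```

Run:
```python
from kin import *
from station import r
s=r.sense();a=np.radians(1.5)
Z=Ro.from_euler('z',1.5,degrees=True).as_matrix()
R1=Z@np.array([[1,0,0],[0,-1,0],[0,0,-1.]]);x1=np.array([.50,.2,.30])
x0,R0=np.array(s["tcp_pos"]),s["ee_rot"]
print(x0,s["joints"].round(1),s["wrist_force"])
for k in plan(x0,R0,x1,R1,18):print(k)
print(check(x0,R0,x1,R1,18,s["joints"])[::3])
```

```text
[0.54710268 0.31840859 0.30776536] [ 53.4  24.6 -50.2 106.1 -85.7 -75.7] [-0.2733003   0.13530775 -3.65200761]
[[0.161, -0.863, -0.166], [-0.001, 0.014, -0.0]]
[[0.161, -0.863, -0.166], [-0.001, 0.014, -0.001]]
[[0.161, -0.863, -0.166], [-0.001, 0.014, -0.001]]
[[0.161, -0.863, -0.166], [-0.002, 0.014, -0.001]]
[[0.161, -0.863, -0.166], [-0.002, 0.014, -0.001]]
[[0.161, -0.863, -0.166], [-0.002, 0.014, -0.001]]
[[0.161, -0.863, -0.166], [-0.003, 0.014, -0.001]]
[[0.161, -0.863, -0.166], [-0.003, 0.014, -0.001]]
[[0.161, -0.863, -0.166], [-0.003, 0.014, -0.001]]
[[0.161, -0.863, -0.166], [-0.003, 0.014, -0.001]]
[[0.161, -0.863, -0.166], [-0.004, 0.014, -0.001]]
[[0.161, -0.863, -0.166], [-0.004, 0.014, -0.001]]
[[0.161, -0.863, -0.166], [-0.004, 0.013, -0.0]]
[[0.161, -0.863, -0.166], [-0.005, 0.013, -0.0]]
[[0.161, -0.863, -0.166], [-0.005, 0.013, -0.0]]
[[0.161, -0.863, -0.166], [-0.005, 0.013, 0.0]]
[[0.161, -0.863, -0.166], [-0.005, 0.013, 0.0]]
[[0.161, -0.863, -0.166], [-0.005, 0.013, 0.001]]
[[53, 21, -51, 106, -80, -72], [52, 13, -50, 100, -63, -58], [52, 6, -47, 84, -49, -39], [54, 3, -39, 57, -45, -11], [51, 4, -26, 29, -52, 19], [44, 7, -12, 9, -65, 42]]
```

Call:
move_arm --series '[[[0.161, -0.863, -0.166], [-0.001, 0.014, 0], 0.3], [[0.161, -0.863, -0.166], [-0.001, 0.014, -0.001], 0.3], [[0.161, -0.863, -0.166], [-0.001, 0.014, -0.001], 0.3], [[0.161, -0.863, -0.166], [-0.002, 0.014, -0.001], 0.3], [[0.161, -0.863, -0.166], [-0.002, 0.014, -0.001], 0.3], [[0.161, -0.863, -0.166], [-0.002, 0.014, -0.001], 0.3], [[0.161, -0.863, -0.166], [-0.003, 0.014, -0.001], 0.3], [[0.161, -0.863, -0.166], [-0.003, 0.014, -0.001], 0.3], [[0.161, -0.863, -0.166], [-0.003, 0.014, -0.001], 0.3]]'

```text
time_s: 17.85
tcp_pos: [0.522, 0.2583, 0.2978]
ee_rot: [[0.713, -0.159, 0.683], [-0.056, -0.984, -0.171], [0.699, 0.084, -0.71]]
wrist_force: [1.4, -0.8, -2.0]
gripper_width: 0.752
gripper_force: 30.0
```

Call:
move_arm --series '[[[0.161, -0.863, -0.166], [-0.003, 0.014, -0.001], 0.3], [[0.161, -0.863, -0.166], [-0.004, 0.014, -0.001], 0.3], [[0.161, -0.863, -0.166], [-0.004, 0.014, -0.001], 0.3], [[0.161, -0.863, -0.166], [-0.004, 0.013, 0], 0.3], [[0.161, -0.863, -0.166], [-0.005, 0.013, 0], 0.3], [[0.161, -0.863, -0.166], [-0.005, 0.013, 0], 0.3], [[0.161, -0.863, -0.166], [-0.005, 0.013, 0], 0.3], [[0.161, -0.863, -0.166], [-0.005, 0.013, 0], 0.3], [[0.161, -0.863, -0.166], [-0.005, 0.013, 0], 0.3], [[0, 0, 0], [0, 0, 0], 0.3], [[0, 0, 0], [0, 0, 0], 0.3]]'

```text
time_s: 18.95
tcp_pos: [0.4997, 0.2005, 0.296]
ee_rot: [[1.0, 0.025, -0.005], [0.025, -1.0, -0.008], [-0.005, 0.008, -1.0]]
wrist_force: [0.1, -0.4, -3.3]
gripper_width: 0.749
gripper_force: 30.0
```

Run:
```python
from h import *
s=r.sense();print(s["joints"].round(1),s["wrist_force"],s["moment"])
for n in("top","side"):
    c=r.capture(n)
    if n=="side":S=c
    else:T=c
    for t in("can_collar","can_center","cradle","seat","stove"):print(n,t,[(np.round(k["centre"],1).tolist(),round(k["score"],2)) for k in r.pinpoint(t,n)[:2]])
    print("expect",proj(c,np.array(s["tcp_pos"])+[.061,0,.019]))
a=T["img"][130:290,150:290];b=S["img"][140:300,170:310]
cv2.imwrite("pics/s4.png",cv2.resize(np.hstack([a,b])[:,:,::-1],(800,457),interpolation=2))
```

```text
[ 39.2  11.2  -4.3   0.2 -75.   52.1] [ 0.09967639 -0.41580412 -3.28087129] [ 0.0083752  -0.13008319 -0.0763027 ]
top can_collar [([181.7, 188.4], 0.91)]
top can_center [([197.4, 247.0], 0.67)]
top cradle [([239.7, 193.2], 0.58)]
top seat [([237.9, 176.5], 0.57)]
top stove [([235.7, 189.1], 0.9)]
expect [182.61690624 187.83206962]
side can_collar [([286.5, 226.3], 0.9)]
side can_center [([257.4, 199.3], 0.93), ([288.1, 241.6], 0.84)]
side cradle [([245.0, 205.9], 0.57)]
side seat [([225.1, 200.3], 0.43)]
side stove [([239.9, 218.5], 0.88), ([274.3, 276.4], 0.46)]
expect [230.2994156  191.05287815]
```

View pics/s4.png

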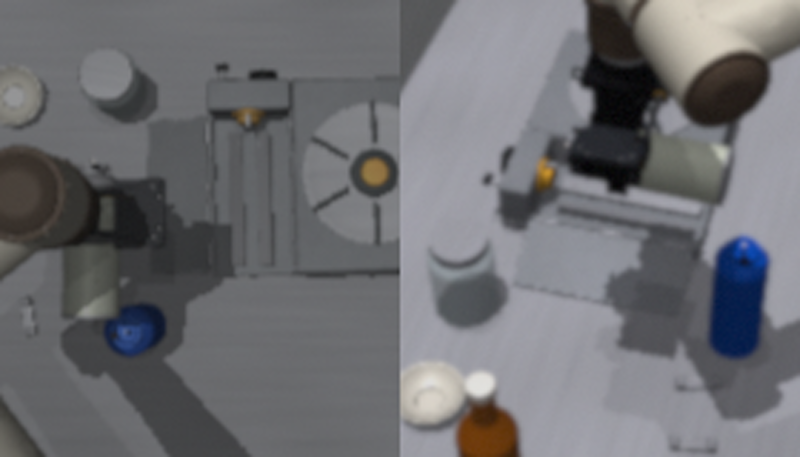

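Call:
move_arm --series '[[[0, 0, 0], [0.01, 0.03, 0], 0.3], [[0, 0, 0], [0.018, 0.06, 0.01], 0.3], [[0, 0, 0], [0.018, 0.06, 0.02], 0.3], [[0, 0, 0], [0.018, 0.06, 0.02], 0.3], [[0, 0, 0], [0.018, 0.06, 0.02], 0.3], [[0, 0, 0], [0.018, 0.06, 0.02], 0.3], [[0, 0, 0], [0.014, 0.031, 0.01], 0.3], [[0, 0, 0], [0, 0, 0], 0.3], [[0, 0, 0], [0, 0, 0], 0.3]]'

```text
time_s: 20.45
tcp_pos: [0.5618, 0.0211, 0.2492]
ee_rot: [[1.0, 0.026, -0.002], [0.026, -1.0, -0.006], [-0.002, 0.006, -1.0]]
wrist_force: [-0.1, 0.2, -2.2]
gripper_width: 0.749
gripper_force: 30.0
```

Run:
```python
from h import *
s=r.sense();print(s["joints"].round(1),s["wrist_force"],s["ee_rot"].round(4).tolist())
x=np.array(s["tcp_pos"])
for n in("top","side"):
    c=r.capture(n)
    for t in("can_collar","can_center","seat"):print(n,t,[(np.round(k["centre"],1).tolist(),round(k["score"],2)) for k in r.pinpoint(t,n)[:2]])
    print("expect collar,center",proj(c,x+[.061,.0015,.019]),proj(c,x+[-.027,0,.019]),"seat",proj(c,[.647,.0235,.06]))
    if n=="top":T=c
    else:S=c
a=T["img"][150:250,190:290];b=S["img"][150:250,190:290]
cv2.imwrite("pics/s5.png",cv2.resize(np.hstack([a,b])[:,:,::-1],(800,400),interpolation=2))
```

```text
[ 18.8  15.   -6.1   0.3 -69.2  72.6] [-0.13977715  0.23790707 -2.18486554] [[0.9997, 0.0256, -0.0023], [0.0256, -0.9997, -0.0058], [-0.0024, 0.0057, -1.0]]
top can_collar [([195.2, 246.4], 0.6)]
top can_center [([235.9, 193.9], 0.61), ([194.9, 241.7], 0.35)]
top seat []
expect collar,center [236.23401855 172.17232864] [236.34445703 197.18898332] seat [237.58527618 173.97403687]
side can_collar [([230.4, 159.9], 0.88), ([288.6, 227.6], 0.82)]
side can_center [([252.8, 166.7], 0.81), ([290.5, 239.9], 0.78)]
side seat [([223.8, 201.1], 0.39)]
expect collar,center [229.20726237 162.6169368 ] [253.09749099 167.06277095] seat [224.64595207 201.43174417]
```

View pics/s5.png

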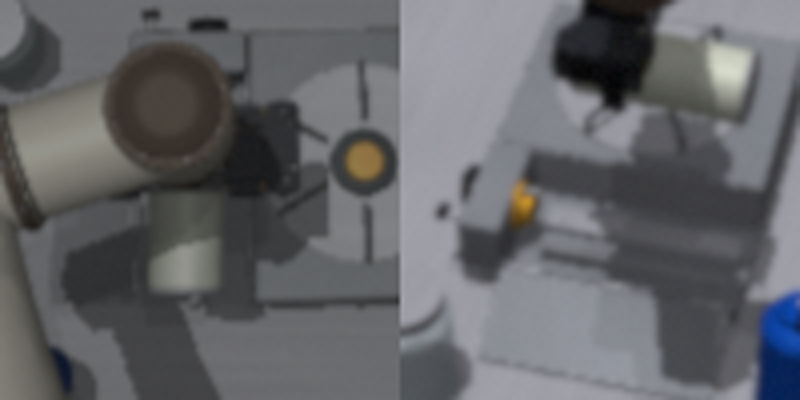

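Run:
```python
from h import *
T=r.capture("top");S=r.capture("side")
def cen(img,c,p,z=.176):
    g=255-cv2.cvtColor(img,cv2.COLOR_BGR2GRAY).astype(float)
    x,y=np.round(p).astype(int);w=g[y-2:y+3,x-2:x+3];w=np.clip(w-np.percentile(w,50),0,None)
    yy,xx=np.mgrid[y-2:y+3,x-2:x+3];p=((w*xx).sum()/w.sum(),(w*yy).sum()/w.sum());return np.array(p),atz(ray(c,p),z)
t1=cv2.imread("pics/top1.png");s0=cv2.imread("pics/side0.png");s2=cv2.imread("pics/s2.png")
def rep(n,im,c,p,ctr):
    u,X=cen(im,c,p);d=X[:2]-ctr;print(n,u.round(1),X.round(4),"az",np.degrees(np.arctan2(d[1],d[0])).round(1),"r",np.hypot(*d).round(4))
rep("top before",t1,T,(160.5,198.2),[.522,.301])
rep("side before",s0,S,(228.3,245.2),[.522,.301])
rep("side after",s2,S,(234,251.9),[.53,.326])
print(atz(ray(T,(155+(192-195)/13.93,199+(277-195)/13.93)),.176))
```

```text
top before [159.8 197.7] [0.5374 0.3095 0.176 ] az 29.0 r 0.0176
side before [228.  244.9] [0.5381 0.3072 0.176 ] az 21.0 r 0.0173
side after [233.6 251.6] [0.5125 0.3278 0.176 ] az 174.0 r 0.0176
[0.51048478 0.32737747 0.176     ]
```

Call:
move_arm --series '[[[0, 0, 0], [0, 0, 0.05], 0.3], [[0, 0, 0], [0, 0, 0.06], 0.3], [[0, 0, 0], [0, 0, 0.06], 0.3], [[0, 0, 0], [0, 0, 0.06], 0.3], [[0, 0, 0], [0, 0, 0.05], 0.3], [[0, 0, 0], [0, 0, 0.04], 0.3], [[0, 0, 0], [0, 0, 0.03], 0.3], [[0, 0, 0], [0, 0, 0.02], 0.3], [[0, 0, 0], [0, 0, 0.01], 0.3], [[0, 0, 0], [0, 0, 0], 0.3], [[0, 0, 0], [0, 0, 0], 0.3]]'

```text
time_s: 22.05
tcp_pos: [0.562, 0.0209, 0.0601]
ee_rot: [[1.0, 0.027, -0.001], [0.027, -1.0, -0.005], [-0.001, 0.005, -1.0]]
wrist_force: [-0.2, -0.4, -2.3]
gripper_width: 0.754
gripper_force: 30.0
```

Call:
move_arm --series '[[[0, 0, 0], [0, 0, 0.004], 0.3], [[0, 0, 0], [0, 0, 0.004], 0.3], [[0, 0, 0], [0, 0, 0.004], 0.3], [[0, 0, 0], [0, 0, 0], 0.3], [[0, 0, 0], [0, 0, 0], 0.3]]'

```text
time_s: 22.55
tcp_pos: [0.5613, 0.0206, 0.0533]
ee_rot: [[1.0, 0.027, -0.002], [0.027, -1.0, -0.006], [-0.002, 0.006, -1.0]]
wrist_force: [-0.5, -0.5, -3.8]
gripper_width: 0.749
gripper_force: 30.0
```

Call:
move_arm --series '[[[0, 0, 0], [0, 0, 0.004], 0.3], [[0, 0, 0], [0, 0, 0.004], 0.3], [[0, 0, 0], [0, 0, 0.003], 0.3], [[0, 0, 0], [0, 0, 0.003], 0.3], [[0, 0, 0], [0, 0, 0], 0.3], [[0, 0, 0], [0, 0, 0], 0.3]]'

```text
time_s: 23.15
tcp_pos: [0.5613, 0.0206, 0.0463]
ee_rot: [[1.0, 0.027, -0.002], [0.027, -1.0, -0.006], [-0.002, 0.006, -1.0]]
wrist_force: [0.2, 0.2, -2.4]
gripper_width: 0.752
gripper_force: 30.0
```

Call:
move_arm --series '[[[0, 0, 0], [0, 0, 0.003], 0.3], [[0, 0, 0], [0, 0, 0.003], 0.3], [[0, 0, 0], [0, 0, 0], 0.3], [[0, 0, 0], [0, 0, 0], 0.3]]'

```text
time_s: 23.55
tcp_pos: [0.5613, 0.0206, 0.0432]
ee_rot: [[1.0, 0.027, -0.002], [0.027, -1.0, -0.006], [-0.002, 0.006, -1.0]]
wrist_force: [-0.4, 0.4, -4.2]
gripper_width: 0.749
gripper_force: 30.0
```

Call:
move_arm --series '[[[0, 0, 0], [0, 0, 0.002], 0.3], [[0, 0, 0], [0, 0, 0], 0.3], [[0, 0, 0], [0, 0, 0], 0.3]]'

```text
time_s: 23.85
tcp_pos: [0.5615, 0.0207, 0.0425]
ee_rot: [[1.0, 0.027, -0.002], [0.027, -1.0, -0.006], [-0.002, 0.006, -1.0]]
wrist_force: [-0.8, 0.1, -2.0]
gripper_width: 0.75
gripper_force: 30.0
```

Call:
move_arm --series '[[[0, 0, 0], [0, 0, 0.002], 0.3], [[0, 0, 0], [0, 0, 0], 0.3], [[0, 0, 0], [0, 0, 0], 0.3]]'

```text
time_s: 24.15
tcp_pos: [0.5617, 0.0209, 0.0423]
ee_rot: [[1.0, 0.028, -0.001], [0.028, -1.0, -0.006], [-0.001, 0.006, -1.0]]
wrist_force: [-2.7, 1.2, 7.0]
gripper_width: 0.751
gripper_force: 30.0
```

Call:
move_arm --series '[[[0, 0, 0], [0, 0, 0.002], 0.3], [[0, 0, 0], [0, 0, 0], 0.3], [[0, 0, 0], [0, 0, 0], 0.3]]'

```text
time_s: 24.45
tcp_pos: [0.5617, 0.0209, 0.0423]
ee_rot: [[1.0, 0.028, -0.001], [0.028, -1.0, -0.006], [-0.001, 0.006, -1.0]]
wrist_force: [-4.4, 3.1, 11.0]
gripper_width: 0.753
gripper_force: 30.0
```

Call:
move_arm --series '[[[0, 0, 0], [0, 0, -0.003], 0.3], [[0, 0, 0], [0, 0, 0], 0.3], [[0, 0, 0], [0, 0, 0], 0.3], [[0, 0, 0], [0, 0, 0], 0.3]]'

```text
time_s: 24.85
tcp_pos: [0.5616, 0.0209, 0.0424]
ee_rot: [[1.0, 0.027, -0.001], [0.027, -1.0, -0.006], [-0.001, 0.006, -1.0]]
wrist_force: [-2.6, 1.9, 6.5]
gripper_width: 0.748
gripper_force: 30.0
```

Call:
move_arm --series '[[[0, 0, 0], [0.004, 0, 0], 0.3], [[0, 0, 0], [0.006, 0, 0], 0.3], [[0, 0, 0], [0.006, 0, 0], 0.3], [[0, 0, 0], [0.006, 0, 0], 0.3], [[0, 0, 0], [0.006, 0, 0], 0.3], [[0, 0, 0], [0.004, 0, 0], 0.3], [[0, 0, 0], [0, 0, 0], 0.3], [[0, 0, 0], [0, 0, 0], 0.3], [[0, 0, 0], [0, 0, 0], 0.3]]'

```text
time_s: 25.75
tcp_pos: [0.5755, 0.022, 0.0419]
ee_rot: [[1.0, 0.027, -0.006], [0.027, -1.0, -0.005], [-0.006, 0.005, -1.0]]
wrist_force: [-7.2, 8.3, 6.8]
gripper_width: 0.748
gripper_force: 30.0
```

Call:
move_arm --series '[[[0, 0, 0], [0, -0.0025, -0.002], 0.3], [[0, 0, 0], [0, 0, 0], 0.3], [[0, 0, 0], [0, 0, 0], 0.3], [[0, 0, 0], [0, 0, 0], 0.3]]'

```text
time_s: 26.15
tcp_pos: [0.5772, 0.022, 0.0422]
ee_rot: [[1.0, 0.027, -0.003], [0.027, -1.0, -0.006], [-0.003, 0.006, -1.0]]
wrist_force: [-1.1, 0.1, -2.8]
gripper_width: 0.754
gripper_force: 30.0
```

Call:
move_arm --series '[[[0, 0, 0], [0.003, 0, 0], 0.3], [[0, 0, 0], [0.003, 0, 0], 0.3], [[0, 0, 0], [0.002, 0, 0], 0.3], [[0, 0, 0], [0, 0, 0], 0.3], [[0, 0, 0], [0, 0, 0], 0.3], [[0, 0, 0], [0, 0, 0], 0.3]]'

```text
time_s: 26.75
tcp_pos: [0.5812, 0.0223, 0.0427]
ee_rot: [[1.0, 0.027, -0.002], [0.027, -1.0, -0.006], [-0.002, 0.006, -1.0]]
wrist_force: [-0.3, -1.2, -3.4]
gripper_width: 0.748
gripper_force: 30.0
```

Call:
move_arm --series '[[[0, 0, 0], [0.002, 0, 0], 0.3], [[0, 0, 0], [0.002, 0, 0], 0.3], [[0, 0, 0], [0, 0, 0], 0.3], [[0, 0, 0], [0, 0, 0], 0.3], [[0, 0, 0], [0, 0, 0], 0.3]]'

```text
time_s: 27.25
tcp_pos: [0.5832, 0.0225, 0.0427]
ee_rot: [[1.0, 0.027, -0.002], [0.027, -1.0, -0.006], [-0.002, 0.006, -1.0]]
wrist_force: [0.3, 0.1, -2.8]
gripper_width: 0.75
gripper_force: 30.0
```

Call:
move_arm --series '[[[0, 0, 0], [0.002, 0, 0], 0.3], [[0, 0, 0], [0.002, 0, 0], 0.3], [[0, 0, 0], [0, 0, 0], 0.3], [[0, 0, 0], [0, 0, 0], 0.3], [[0, 0, 0], [0, 0, 0], 0.3]]'

```text
time_s: 27.75
tcp_pos: [0.5852, 0.0225, 0.0427]
ee_rot: [[1.0, 0.027, -0.002], [0.027, -1.0, -0.006], [-0.002, 0.006, -1.0]]
wrist_force: [1.2, -0.8, -3.2]
gripper_width: 0.753
gripper_force: 30.0
```

Call:
move_arm --series '[[[0, 0, 0], [0.002, 0, 0], 0.3], [[0, 0, 0], [0, 0, 0], 0.3], [[0, 0, 0], [0, 0, 0], 0.3]]'

```text
time_s: 28.05
tcp_pos: [0.5863, 0.0225, 0.0427]
ee_rot: [[1.0, 0.027, -0.002], [0.027, -1.0, -0.006], [-0.002, 0.006, -1.0]]
wrist_force: [0.2, -0.2, -3.6]
gripper_width: 0.748
gripper_force: 30.0
```

Call:
move_arm --series '[[[0, 0, 0], [0.002, 0, 0], 0.3], [[0, 0, 0], [0, 0, 0], 0.3], [[0, 0, 0], [0, 0, 0], 0.3]]'

```text
time_s: 28.35
tcp_pos: [0.5872, 0.0226, 0.0427]
ee_rot: [[1.0, 0.027, -0.002], [0.027, -1.0, -0.006], [-0.002, 0.006, -1.0]]
wrist_force: [-0.9, 0.3, -3.3]
gripper_width: 0.752
gripper_force: 30.0
```

Call:
move_arm --series '[[[0, 0, 0], [0.002, 0, 0], 0.3], [[0, 0, 0], [0, 0, 0], 0.3], [[0, 0, 0], [0, 0, 0], 0.3]]'

```text
time_s: 28.65
tcp_pos: [0.5883, 0.0226, 0.0427]
ee_rot: [[1.0, 0.027, -0.002], [0.027, -1.0, -0.006], [-0.002, 0.006, -1.0]]
wrist_force: [-0.3, 0.4, -3.1]
gripper_width: 0.749
gripper_force: 30.0
```

Call:
move_arm --series '[[[0, 0, 0], [0.002, 0, 0], 0.3], [[0, 0, 0], [0, 0, 0], 0.3], [[0, 0, 0], [0, 0, 0], 0.3]]'

```text
time_s: 28.95
tcp_pos: [0.5891, 0.0226, 0.0427]
ee_rot: [[1.0, 0.027, -0.002], [0.027, -1.0, -0.006], [-0.003, 0.006, -1.0]]
wrist_force: [-0.7, 0.4, -2.1]
gripper_width: 0.751
gripper_force: 30.0
```

Call:
move_arm --series '[[[0, 0, 0], [0.002, 0, 0], 0.3], [[0, 0, 0], [0, 0, 0], 0.3], [[0, 0, 0], [0, 0, 0], 0.3]]'

```text
time_s: 29.25
tcp_pos: [0.5893, 0.0225, 0.0425]
ee_rot: [[1.0, 0.027, -0.004], [0.027, -1.0, -0.006], [-0.004, 0.006, -1.0]]
wrist_force: [-4.3, 0.6, -3.1]
gripper_width: 0.749
gripper_force: 29.9
```

Call:
move_arm --series '[[[0, 0, 0], [0.002, 0, 0], 0.3], [[0, 0, 0], [0, 0, 0], 0.3], [[0, 0, 0], [0, 0, 0], 0.3]]'

```text
time_s: 29.55
tcp_pos: [0.5902, 0.0225, 0.0424]
ee_rot: [[1.0, 0.027, -0.004], [0.027, -1.0, -0.006], [-0.004, 0.006, -1.0]]
wrist_force: [-5.3, 1.9, -1.3]
gripper_width: 0.756
gripper_force: 29.9
```

Call:
move_arm --series '[[[0, 0, 0], [0.002, 0, 0], 0.3], [[0, 0, 0], [0, 0, 0], 0.3], [[0, 0, 0], [0, 0, 0], 0.3]]'

```text
time_s: 29.85
tcp_pos: [0.5908, 0.0225, 0.0424]
ee_rot: [[1.0, 0.027, -0.005], [0.027, -1.0, -0.006], [-0.005, 0.006, -1.0]]
wrist_force: [-5.7, 0.9, -0.3]
gripper_width: 0.754
gripper_force: 29.9
```

Call:
move_arm --series '[[[0, 0, 0], [0.002, 0, 0], 0.3], [[0, 0, 0], [0, 0, 0], 0.3], [[0, 0, 0], [0, 0, 0], 0.3]]'

```text
time_s: 30.15
tcp_pos: [0.5914, 0.0225, 0.0424]
ee_rot: [[1.0, 0.027, -0.006], [0.027, -1.0, -0.006], [-0.006, 0.006, -1.0]]
wrist_force: [-6.2, 0.8, -0.4]
gripper_width: 0.752
gripper_force: 29.9
```

Call:
move_arm --series '[[[0, 0, 0], [0.002, 0, 0], 0.3], [[0, 0, 0], [0, 0, 0], 0.3], [[0, 0, 0], [0, 0, 0], 0.3]]'

```text
time_s: 30.45
tcp_pos: [0.5919, 0.0225, 0.0423]
ee_rot: [[1.0, 0.027, -0.007], [0.027, -1.0, -0.007], [-0.007, 0.006, -1.0]]
wrist_force: [-7.9, 1.2, 1.3]
gripper_width: 0.75
gripper_force: 29.9
```

Call:
move_arm --series '[[[0, 0, 0], [0.002, 0, 0], 0.3], [[0, 0, 0], [0, 0, 0], 0.3], [[0, 0, 0], [0, 0, 0], 0.3]]'

```text
time_s: 30.75
tcp_pos: [0.5923, 0.0223, 0.0421]
ee_rot: [[1.0, 0.027, -0.009], [0.027, -1.0, -0.007], [-0.009, 0.007, -1.0]]
wrist_force: [-8.3, 1.4, 1.0]
gripper_width: 0.755
gripper_force: 29.9
```

Call:
move_arm --series '[[[0, 0, 0], [0.002, 0, 0], 0.3], [[0, 0, 0], [0, 0, 0], 0.3], [[0, 0, 0], [0, 0, 0], 0.3], [[0, 0, 0], [0, 0, 0], 0.3]]'

```text
time_s: 31.15
tcp_pos: [0.5925, 0.0223, 0.0421]
ee_rot: [[1.0, 0.027, -0.01], [0.027, -1.0, -0.007], [-0.01, 0.007, -1.0]]
wrist_force: [-9.3, 2.3, 2.1]
gripper_width: 0.751
gripper_force: 29.9
```

Call:
move_arm --series '[[[0, 0, 0], [0.001, 0, -0.002], 0.3], [[0, 0, 0], [0, 0, 0], 0.3], [[0, 0, 0], [0, 0, 0], 0.3], [[0, 0, 0], [0, 0, 0], 0.3]]'

```text
time_s: 31.55
tcp_pos: [0.5925, 0.0223, 0.0423]
ee_rot: [[1.0, 0.027, -0.011], [0.027, -1.0, -0.007], [-0.011, 0.007, -1.0]]
wrist_force: [-9.9, 2.1, -1.4]
gripper_width: 0.751
gripper_force: 29.9
```

Run:
```python
from h import *
F=[];M=[]
for i in range(6):
    c=r.capture(["top","side"][i%2]);s=r.sense();F.append(s["wrist_force"]);M.append(s["moment"])
    if i%2:S=c
    else:T=c
print(np.mean(F,0),np.std(F,0),np.mean(M,0),s["tcp_pos"])
x=np.array(s["tcp_pos"])
for n,c in(("top",T),("side",S)):
    for t in("can_collar","can_center","seat"):print(n,t,[(np.round(k["centre"],1).tolist(),round(k["score"],2)) for k in r.pinpoint(t,n)[:2]])
    print("expect collar,center",proj(c,x+[.0605,.0015,.019]),proj(c,x+[-.0275,0,.019]))
a=T["img"][150:250,190:290];b=S["img"][150:250,190:290]
cv2.imwrite("pics/s6.png",cv2.resize(np.hstack([a,b])[:,:,::-1],(800,400),interpolation=2))
```

```text
[-9.7197541   2.38813421 -1.30444041] [0.50546552 0.32175452 0.39670465] [0.58519668 2.55386157 0.27484963] [0.59255448 0.02229911 0.04230395]
top can_collar []
top can_center [([233.9, 193.9], 0.76)]
top seat []
expect collar,center [237.52206753 172.45753428] [237.62359298 193.92054515]
side can_collar [([250.1, 334.4], 0.32)]
side can_center [([287.7, 243.0], 0.72), ([243.7, 203.9], 0.71)]
side seat []
expect collar,center [223.13438233 200.93945084] [244.87651624 205.31127532]
```

View pics/s6.png

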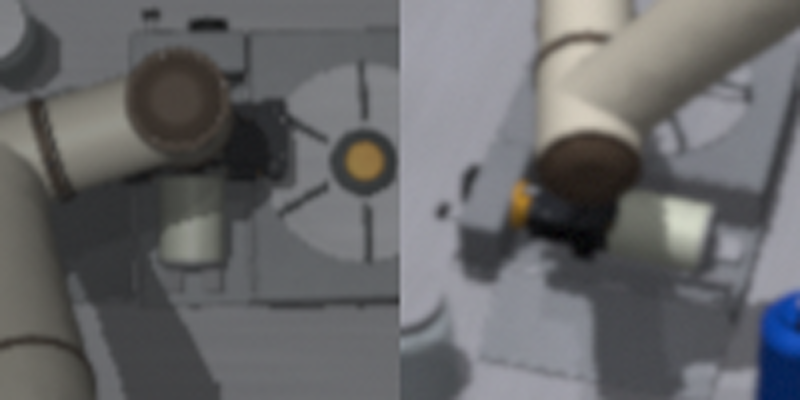

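```bash
python3 -c "
from station import r
print(r.finish_job())"
```

```text
the job is handed in; nothing more can be done
None
```

The canister is lying in the bay, collar pressed on the regulator seat with an estimated 9 N (wrist sensor reads 9.7 N) and still gripped. Its notch should be about 13° off straight up; I estimated that from pictures taken before laying it down, because the gripper hides the notch now. Its notch faced away from the robot at the start, not towards it, so I turned it upright and regripped it first. The job is handed in, but no verdict came back.

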